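Feel for the key box's concealed catch

ROBOT

A 6-joint arm with a two-finger parallel gripper is mounted at the origin on the work surface. World frame = base frame: x ahead of the robot, y to its left, z up, the work surface at z = 0. Lengths are in m, angles in rad, forces in N, time in s.
With the tool pointing down it reaches from about 0.25 to 0.775 m from the base axis. Payload 4 kg.
Tool frame: the origin (TCP) lies on the centre line of the jaws, within the pads' length; the fingertips stand env.tip_extent ahead of it and the grasp point (between the pads) lies 5 mm behind it (env.tip_extent is the distance from the TCP to the fingertips, in m); y points along the fingers, x is the direction in which the jaws open and shut, and the axes are right-handed (so a half turn about y gives the same grasp; the last joint's range is limited). The gripper opens to 94 mm and grips with 3 to 60 N. Pads are 16 mm wide; open, the fingers measure 119 mm over their backs; the gripper's body (75 mm by 177 mm) begins 78 mm behind the grasp point.
Start: joints at [-1.328, 0.087, 1.371, -0, 1.684, -0.103], TCP at [0.186, -0.517, 0.22] pointing down, gripper open.
Joint ranges: [-3.1, 3.1], [-0.76, 2.03], [0.27, 2.55], [-1.08, 4.22], [0.17, 2.65], [-2.57, 2.57]. Speed limits (rad/s): [2.79, 2.79, 3.14, 3.14, 3.14, 3.14].

INTERFACE

Orientations are given as a unit quaternion [x, y, z, w].
In Python, from cell import env gives the robot as it stands.
- The arm moves only by the tool carry_out, never from a script. Its argument "rows" is a list that holds one entry, the list of rows, each a list of 7 numbers: the shift along the world's x, y, z in m, then the turn, a rotation vector about the world's x, y, z in degrees, then the closure, from -1 (fully open) to 1 (shut), so that 0 is half open. A call has 1 to 10 rows; each row is the pose to reach, as a shift and turn from the pose commanded when the call began; what a row does not reach only later rows make up. A row lasts 1/10 s, in which the tool goes at most 50 mm and 8.59 degrees, less where a joint would pass 70% of its speed; a pose out of reach is approached as far as the arm can. A call with a gripper value outside its range is refused whole. The fingers move at their own pace and stop on an object; the grip force is fixed at half the most. Time passes only in rows, so rows that repeat a pose let the fingers close. It gives the time, the measured TCP pose, the force and the opening at its end, in the units of the state.
- env.state(): the state, without advancing time (a new reading comes with each control period).
- env.get_image(name): name is "scene" or "top" or "wrist"; returns a dict with "color" (400x640x3 uint8, red, green, blue), "fx", "fy", "cx", "cy" (pixels), "rvec" (rotation vector, rad) and "tvec" (3), from world to camera coordinates, as OpenCV has them; the wrist camera has in their place "hand_eye" (4x4, takes a point from camera to tool coordinates, whose origin is the TCP and whose axes are the tool frame's). Camera axes: x right, y down, z forward; pixel columns grow to the right and rows downward; lengths in m; the calibration is good to about 2 mm. The wrist camera is an equidistant fisheye: a pixel r from the principal point sees the ray r / f radians off the axis. A picture is of the moment at which its call begins: read the wrist's pose just before it. There is no depth.
- env.sign_off(): hands the job in, once; it reports no verdict.
Trained networks look in a picture, given as the dict that the camera call returned (one of the last four; its "shot" number tells which), for a name from the list of things; names that differ only in an ending like _2 or _b are one class to them, and where a whole thing is asked for, a point or a joint stands for the part that bears it (a point fixed in the world has none). Each returns a list of dicts, best first, with "p" (0 to 1); they miss things now and then, are a little off and sometimes report something else, mostly with a low value. They report only what shows in the picture. A call takes as long as a camera call.
- env.trace(picture, query): "pixels" (400x640 bool, what is visible of it) and "pixel" ([column, row] in pixels, amid what is visible of it).
The state is a dict: "time_s": time; "qpos": joint angles; "qd": joint speeds; "joint_torque": joint torques, N m; "ee_pos": TCP position; "tool_rot": TCP orientation; "contact_force": force on the tool from outside, world axes, zero at the start; "wrist_torque": the same for the moment, N m; "gripper_width": opening from 0.0 (shut) to 1.0 (fully open).
Only numpy, scipy, OpenCV 4.12 (cv2) and the standard library are available. Lean on these libraries where they do the work, as an engineer would, in place of code of your own. Each camera call takes 0.05 s, during which the arm holds its last target. There are 200 camera calls.

TASK

One of the five grey caps in the top of the black key box is a concealed push catch, set barely lower than its neighbours. With the fingertips feel along the row for the cap that gives, press it in until the drawer with the garage key springs out of the front, then let go and leave the drawer standing open. Nothing is to be picked up: leave the dome, remote, container and tray where they are.

Things in the scene. Friction and masses are not known exactly. Their poses are not given: they have to be found in the camera images.
- keybox: Black plastic key box, fixed to the shelf, 150 mm (its x) by 280 mm (its y) by 75 mm high. Origin at the centre of its underside, z up; its front with the drawer faces its -x. Along the middle of its flat top (x = 0) runs a row of five grey square caps.
- caprow (a point): Centre of the cap row, on the box's flat top, axes as the box. Five caps, each 44 by 44 mm, 2 mm gaps, centred at y = -92, -46, 0, 46 and 92 mm. Four are rigid blanks level with the top. One, in any of the five places, is the catch: its top lies 2 mm lower. Nothing else tells which it is.
- catch (a joint): Travel of the catch cap in m: 0 released, growing as it is pressed straight down, 0.008 at its stop (top then 65 mm above the box's underside). Spring, 2 to 3 N to start, about 6 N at the stop; it springs back by itself. At about 0.0045 it frees the drawer. The blank caps do not move.
- drawer (a joint): How far the sprung drawer has slid out of the box's front, along the box's -x, in m: 0 latched shut with its grey front level with the box, 0.045 fully out. It is pushed out by its own spring within about a second once the catch is pressed, and stays out.
- dome: Bystander, loose: glass dome on a round wooden base 110 mm across, 130 mm high in all, origin at the centre of its underside, beside the box's +y end.
- remote: Bystander, loose: black remote with a round grey button, 80 by 42 by 17 mm, origin at the centre of its underside, beside the box's -y end.
- container: Bystander, loose: white plastic twist-cap container, 48 mm across, 65 mm high, origin at the centre of its underside, beside the box's -y end.
- tray: Bystander, loose: open grey ceramic tray, 110 by 190 by 22 mm, origin at the centre of its underside, behind the box.

How it is judged:
On the way, in this order (a step that is already met when the one before it is completed fails the run):
1. the catch cap is pressed in while the drawer is still shut (value of joint catch above 0.003 m and value of joint drawer below 0.02 m).
2. the drawer has sprung out (value of joint drawer above 0.035 m), for 0.1 s.
At the end, for the whole second after the job is handed in: The drawer stands out by more than 35 mm, the catch cap has sprung back (less than 2 mm in), and dome, remote, container and tray are within 20 mm of where they began (value of joint drawer above 0.035 m and value of joint catch below 0.002 m and distance of each of dome, remote, container, tray from where it was at the start of the episode below 0.02 m); the robot touches nothing.
It fails at once if the glass dome is lifted, carried or shoved more than 20 mm (distance of dome from where it was at the start of the episode above 0.02 m).
It fails at once if the remote is lifted, carried or shoved more than 20 mm (distance of remote from where it was at the start of the episode above 0.02 m).
It fails at once if the twist-cap container is lifted, carried or shoved more than 20 mm (distance of container from where it was at the start of the episode above 0.02 m).
It fails at once if the ceramic tray is lifted, carried or shoved more than 20 mm (distance of tray from where it was at the start of the episode above 0.02 m).
It fails at once if the dome or the container is tipped (angle between any of dome, container's own z axis and vertical above 0.3 rad).
It also fails if it takes over 48 s, if anything falls off the work surface, if the arm or the gripper's body presses on something with over 40 N, if the wrist force passes 120 N, or if a joint passes its speed limit or range.

## Working session

There is one attempt and no reset: what is moved stays moved. The work goes in short steps, Python scripts to look and compute and a tool call to move; the robot and the scene stay as the last step left them, time stands still between calls to the robot, and variables do not carry over. Pictures are saved under pics/ and viewed, about 8 in all and at most 12, crops included, and the job is handed in when it is done.

Besides the shell and the picture viewer there is one more tool, called by a JSON object that holds its "api" and its "payload", one argument or row to a line. carry_out: Moves the arm, as the interface text tells. Its arguments: {"type":"object","properties":{"rows":{"type":"array"}},"required":["rows"]}

```bash
mkdir -p pics; ls; python3 - <<'E'
from cell import env
import cv2,pickle
print(env.state(), env.tip_extent)
d={}
for n in("scene","top"):
    p=env.get_image(n); d[n]=p
    cv2.imwrite(f"pics/{n}1.png",p["color"][:,:,::-1])
    for q in("keybox","dome","remote","container","tray"):
        for r in env.trace(p,q)[:2]: print(n,q,r["p"],r["pixel"],r["pixels"].sum())
        try: p[q]=env.trace(p,q)[0]["pixels"]
        except Exception as e: print(e)
    print({k:p[k] for k in("fx","fy","cx","cy","rvec","tvec")})
pickle.dump(d,open("d.pkl","wb"))
E
```

```text
pics
{'time_s': 0.0, 'qpos': array([-1.32806681e+00,  8.79866784e-02,  1.37225405e+00, -2.70407987e-05,
        1.68357727e+00, -1.03073058e-01]), 'qd': array([ 0.00029991, -0.00082451,  0.0011167 ,  0.00152778,  0.00069706,
       -0.00051531]), 'joint_torque': array([-4.73478376e-04, -3.40185142e+01, -3.02428973e+01,  7.17785326e-02,
        3.29101668e-02, -1.61146631e-04]), 'ee_pos': array([ 0.18630055, -0.51694086,  0.21828693]), 'tool_rot': array([-0.57805547,  0.40712499, -0.40592493,  0.57907346]), 'contact_force': array([ 0.05445588, -0.90329043,  0.05717098]), 'wrist_torque': array([0.01124767, 0.03327134, 0.00413369]), 'gripper_width': 0.9972410554164055} 0.014
scene keybox 0.62 [318.2, 212.6] 8854
scene dome 0.62 [381.0, 142.2] 1839
scene remote 0.91 [235.4, 279.6] 924
scene remote 0.19 [319.8, 213.9] 8931
scene container 0.74 [279.2, 310.8] 1099
scene tray 0.86 [402.5, 239.5] 4813
{'fx': 393.0740983558857, 'fy': 393.0740983558857, 'cx': 319.2449398942423, 'cy': 203.63883261081207, 'rvec': array([ 2.28407369,  0.73198386, -0.32369574]), 'tvec': array([-0.50464022, -0.19222731,  1.05241606])}
top keybox 0.68 [311.0, 216.6] 5807
top dome 0.86 [225.1, 206.1] 1647
top dome 0.51 [404.6, 215.1] 558
top remote 0.74 [402.7, 215.8] 505
top container 0.69 [403.1, 169.5] 364
top tray 0.36 [228.0, 207.2] 1653
{'fx': 396.1517277441785, 'fy': 396.1517277441785, 'cx': 318.4368210172953, 'cy': 200.05819486519445, 'rvec': array([ 2.10158018, -2.15350488,  0.13408835]), 'tvec': array([0.05352042, 0.6087802 , 0.92758115])}
```

View pics/scene1.png

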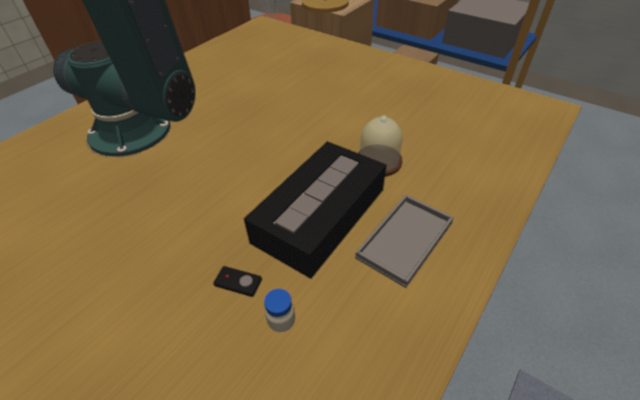

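View pics/top1.png

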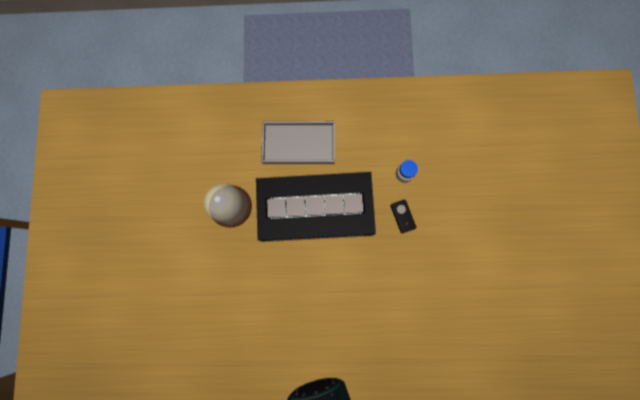

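The scene view shows the box at (318,212), with its cap row running from (287,225) to (345,160). In the top view the caps run from (277,208) to (354,204), with the dome on the left, the remote and container on the right, and the tray behind. Next I fit the cap row from both views.

```bash
cat > h.py <<'E'
import numpy as np,cv2
from scipy.spatial.transform import Rotation as R
def K(p): return np.array([[p["fx"],0,p["cx"]],[0,p["fy"],p["cy"]],[0,0,1.]])
def proj(p,X): return cv2.projectPoints(np.float64(X).reshape(-1,3),p["rvec"],p["tvec"],K(p),None)[0][:,0]
def onplane(p,uv,z):
    Rm=cv2.Rodrigues(p["rvec"])[0]; c=-Rm.T@p["tvec"]
    d=(Rm.T@np.linalg.inv(K(p))@np.c_[np.float64(uv).reshape(-1,2),np.ones(np.size(uv)//2)].T).T
    return c+d*((z-c[2])/d[:,2])[:,None]
E
python3 - <<'E'
import pickle,numpy as np,cv2
from h import *
from scipy.optimize import least_squares
d=pickle.load(open("d.pkl","rb"))
obs={}
for n,roi in(("scene",(240,140,390,275)),("top",(258,185,374,230))):
    p=d[n];g=p["color"].astype(int)
    m=np.zeros(g.shape[:2],np.uint8);x0,y0,x1,y1=roi
    b=p["color"].max(2);sat=b.astype(int)-p["color"].min(2)
    m[y0:y1,x0:x1]=((b>90)&(sat<45))[y0:y1,x0:x1]
    if n=="scene":
        m&=p["keybox"].astype(np.uint8)
    m=cv2.morphologyEx(m,cv2.MORPH_CLOSE,np.ones((5,5)))
    k,l,s,c=cv2.connectedComponentsWithStats(m);i=1+s[1:,4].argmax();print(n,s[i],c[i])
    q=cv2.approxPolyDP(cv2.convexHull(np.argwhere(l==i)[:,::-1].astype(np.int32)),6,True)[:,0];print(q.tolist())
    obs[n]=(c[i],q)
    # world minarea rect at several heights
    for z in(.073,.085):
        w=onplane(p,np.argwhere(l==i)[:,::-1],z)[:,:2].astype(np.float32)
        print(z,cv2.minAreaRect(w*1000), w.mean(0))
# triangulate centroid
P=[K(d[n])@np.c_[cv2.Rodrigues(d[n]["rvec"])[0],d[n]["tvec"]] for n in d]
X=cv2.triangulatePoints(P[0],P[1],obs["scene"][0].reshape(2,1),obs["top"][0].reshape(2,1));print("tri",(X[:3]/X[3]).T)
for q,z in(("dome",.02),("remote",.017),("container",.06),("tray",.02)):
    for n in d:
        w=onplane(d[n],np.argwhere(d[n][q])[:,::-1],z);print(q,n,w.mean(0).round(3),w.min(0).round(3),w.max(0).round(3))
from cell import env
print("tool",R.from_quat(env.state()["tool_rot"]).as_matrix().round(3))
E
```

```text
scene [303 193   1   1   1] [303. 193.]
[[303, 193]]
0.073 ((570.8115844726562, 21.740455627441406), (0.0, 0.0), 0.0) [0.57081157 0.02174046]
0.085 ((578.7886962890625, 12.412027359008789), (0.0, 0.0), 0.0) [0.5787887  0.01241203]
top [ 267  193   96   26 1978] [314.55965622 205.13650152]
[[362, 211], [271, 218], [267, 200], [359, 193]]
0.073 ((593.9653930664062, 47.73394775390625), (51.54926300048828, 227.5865936279297), 1.7926714420318604) [0.5939574  0.04762016]
0.085 ((592.2449951171875, 47.28379821777344), (50.88999938964844, 224.67588806152344), 1.7926840782165527) [0.592237   0.04717144]
tri [[0.58214514 0.03484983 0.07467902]]
dome scene [0.587 0.317 0.02 ] [0.511 0.215 0.02 ] [0.667 0.423 0.02 ]
dome top [0.607 0.271 0.02 ] [0.551 0.211 0.02 ] [0.663 0.332 0.02 ]
remote scene [ 0.574 -0.178  0.017] [ 0.531 -0.208  0.017] [ 0.616 -0.148  0.017]
remote top [ 0.567 -0.173  0.017] [ 0.528 -0.203  0.017] [ 0.609 -0.145  0.017]
container scene [ 0.69  -0.194  0.06 ] [ 0.655 -0.225  0.06 ] [ 0.723 -0.162  0.06 ]
container top [ 0.673 -0.177  0.06 ] [ 0.647 -0.204  0.06 ] [ 0.699 -0.152  0.06 ]
tray scene [0.772 0.075 0.02 ] [ 0.71  -0.021  0.02 ] [0.83  0.185 0.02 ]
tray top [0.607 0.27  0.02 ] [0.551 0.209 0.02 ] [0.663 0.332 0.02 ]
tool [[ 0.339  0.     0.941]
 [-0.941 -0.     0.339]
 [ 0.    -1.     0.   ]]
```

```bash
python3 - <<'E'
import pickle,numpy as np,cv2
from h import *
d=pickle.load(open("d.pkl","rb"))
yaw=np.radians(1.8);c=np.array([.5937,.0477]);Rz=np.array([[np.cos(yaw),-np.sin(yaw)],[np.sin(yaw),np.cos(yaw)]])
W=lambda x,y,z:np.r_[c+Rz@[x,y],z]
out=[]
for n,(x0,y0,x1,y1) in(("scene",(230,130,400,290)),("top",(240,160,400,260))):
    im=cv2.resize(d[n]["color"][:,:,::-1],None,fx=4,fy=4,interpolation=cv2.INTER_CUBIC)
    polys=[[W(a*.022,y+b*.022,.075) for a,b in((-1,-1),(1,-1),(1,1),(-1,1))] for y in(-.092,-.046,0,.046,.092)]
    polys+=[[W(a*.075,b*.14,z) for a,b in((-1,-1),(1,-1),(1,1),(-1,1))] for z in (0,.075)]
    for P in polys: cv2.polylines(im,[np.int32(proj(d[n],P)*4+2)],True,(0,255,0),1)
    out.append(cv2.resize(im[y0*4:y1*4,x0*4:x1*4],(640,400) if n=="top" else (640,602)))
cv2.imwrite("pics/o1.png",cv2.resize(np.hstack([out[0],cv2.copyMakeBorder(out[1],0,202,0,0,0)]),(800,376)))
for y in(-.092,-.046,0,.046,.092):print(W(0,y,.089).round(4))
E
```

```text
[ 0.5966 -0.0443  0.089 ]
[0.5951 0.0017 0.089 ]
[0.5937 0.0477 0.089 ]
[0.5923 0.0937 0.089 ]
[0.5908 0.1397 0.089 ]
```

View pics/o1.png

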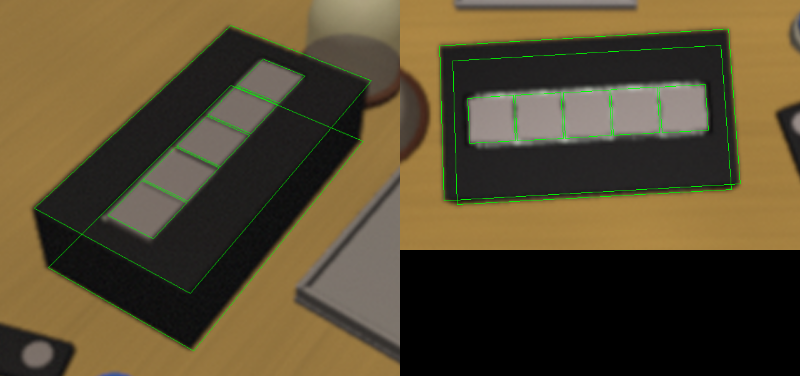

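The model overlay matches both views. I move above the cap at the -y end with the fingers shut.

{"api": "carry_out", "payload": {
  "rows": [
    [[0.411, 0.473, -0.05, 0, 0, -18, 1], [0.411, 0.473, -0.05, 0, 0, -18, 1], [0.411, 0.473, -0.05, 0, 0, -18, 1], [0.411, 0.473, -0.05, 0, 0, -18, 1], [0.411, 0.473, -0.05, 0, 0, -18, 1], [0.411, 0.473, -0.05, 0, 0, -18, 1], [0.411, 0.473, -0.05, 0, 0, -18, 1], [0.411, 0.473, -0.05, 0, 0, -18, 1], [0.411, 0.473, -0.05, 0, 0, -18, 1], [0.411, 0.473, -0.05, 0, 0, -18, 1]]
  ]
}}

```text
time_s: 2.1
ee_pos: [0.5113, -0.1432, 0.1803]
tool_rot: [-0.508, 0.492, -0.492, 0.508]
contact_force: [0.1, -0.8, 1.1]
gripper_width: 0.187
```

{"api": "carry_out", "payload": {
  "rows": [
    [[0, 0, 0, 0, 0, 0, 1], [0, 0, 0, 0, 0, 0, 1], [0, 0, 0, 0, 0, 0, 1]]
  ]
}}

```text
time_s: 2.4
ee_pos: [0.5097, -0.1458, 0.1802]
tool_rot: [0.508, -0.492, 0.492, -0.507]
contact_force: [0.1, -0.3, 0.3]
gripper_width: 0.005
```

{"api": "carry_out", "payload": {
  "rows": [
    [[0.087, 0.101, -0.04, 0, 0, 0, 1], [0.087, 0.101, -0.04, 0, 0, 0, 1], [0.087, 0.101, -0.07, 0, 0, 0, 1], [0.087, 0.101, -0.07, 0, 0, 0, 1], [0.087, 0.101, -0.07, 0, 0, 0, 1], [0.087, 0.101, -0.07, 0, 0, 0, 1], [0.087, 0.101, -0.07, 0, 0, 0, 1]]
  ]
}}

```text
time_s: 3.1
ee_pos: [0.5975, -0.046, 0.1125]
tool_rot: [-0.507, 0.491, -0.494, 0.508]
contact_force: [0.4, 0.8, -0.6]
gripper_width: 0.005
```

{"api": "carry_out", "payload": {
  "rows": [
    [[0, 0, -0.01, 0, 0, 0, 1], [0, 0, -0.018, 0, 0, 0, 1], [0, 0, -0.02, 0, 0, 0, 1], [0, 0, -0.021, 0, 0, 0, 1], [0, 0, -0.022, 0, 0, 0, 1], [0, 0, -0.023, 0, 0, 0, 1], [0, 0, -0.024, 0, 0, 0, 1], [0, 0, -0.024, 0, 0, 0, 1]]
  ]
}}

```text
time_s: 3.9
ee_pos: [0.5962, -0.0444, 0.0892]
tool_rot: [0.508, -0.492, 0.492, -0.507]
contact_force: [-7.3, -0.9, 13.5]
gripper_width: 0.006
```

{"api": "carry_out", "payload": {
  "rows": [
    [[0, 0, -0.001, 0, 0, 0, 1], [0, 0, -0.001, 0, 0, 0, 1], [0, 0, -0.001, 0, 0, 0, 1]]
  ]
}}

```text
time_s: 4.2
ee_pos: [0.5962, -0.0444, 0.0892]
tool_rot: [0.508, -0.492, 0.492, -0.507]
contact_force: [-9.6, 0.1, 16.5]
gripper_width: 0.007
```

{"api": "carry_out", "payload": {
  "rows": [
    [[0, 0, -0.001, 0, 0, 0, 1], [0, 0, -0.001, 0, 0, 0, 1], [0, 0, -0.001, 0, 0, 0, 1]]
  ]
}}

```text
time_s: 4.5
ee_pos: [0.5962, -0.0444, 0.0892]
tool_rot: [0.508, -0.492, 0.492, -0.507]
contact_force: [-10.5, 0.6, 19.5]
gripper_width: 0.005
```

The cap at y=-92 is rigid: it stopped at z 0.0892, and the force rose to 19.5 N without it moving. Next cap.

{"api": "carry_out", "payload": {
  "rows": [
    [[0, 0, 0.014, 0, 0, 0, 1], [-0.0015, 0.046, 0.014, 0, 0, 0, 1], [-0.0015, 0.046, 0.014, 0, 0, 0, 1], [-0.0015, 0.046, 0.008, 0, 0, 0, 1], [-0.0015, 0.046, 0.006, 0, 0, 0, 1], [-0.0015, 0.046, 0.005, 0, 0, 0, 1], [-0.0015, 0.046, 0.004, 0, 0, 0, 1], [-0.0015, 0.046, 0.003, 0, 0, 0, 1], [-0.0015, 0.046, 0.002, 0, 0, 0, 1], [-0.0015, 0.046, 0.002, 0, 0, 0, 1]]
  ]
}}

```text
time_s: 5.5
ee_pos: [0.5957, 0.0014, 0.0865]
tool_rot: [0.508, -0.492, 0.492, -0.508]
contact_force: [-1.2, -0.9, 1.7]
gripper_width: 0.007
```

This one sits 2.7 mm lower with only a light force, so it gives. I press further.

{"api": "carry_out", "payload": {
  "rows": [
    [[0, 0, -0.001, 0, 0, 0, 1], [0, 0, -0.002, 0, 0, 0, 1], [0, 0, -0.003, 0, 0, 0, 1], [0, 0, -0.004, 0, 0, 0, 1], [0, 0, -0.005, 0, 0, 0, 1], [0, 0, -0.006, 0, 0, 0, 1], [0, 0, -0.007, 0, 0, 0, 1], [0, 0, -0.007, 0, 0, 0, 1]]
  ]
}}

```text
time_s: 6.3
ee_pos: [0.5958, 0.0016, 0.0794]
tool_rot: [0.508, -0.492, 0.492, -0.508]
contact_force: [-3.4, -3.7, 5.0]
gripper_width: 0.009
```

The cap is pressed about 7.8 mm in, at 5 N. I hold it for a moment, then lift off and look.

{"api": "carry_out", "payload": {
  "rows": [
    [[0, 0, 0, 0, 0, 0, 1], [0, 0, 0, 0, 0, 0, 1], [0, 0, 0, 0, 0, 0, 1], [0, 0, 0, 0, 0, 0, 1], [0, 0, 0, 0, 0, 0, 1], [0, 0, 0, 0, 0, 0, 1], [0, 0, 0, 0, 0, 0, 1], [0, 0, 0, 0, 0, 0, 1]]
  ]
}}

```text
time_s: 7.1
ee_pos: [0.5958, 0.0016, 0.0796]
tool_rot: [0.508, -0.492, 0.492, -0.508]
contact_force: [-2.5, -3.7, 5.4]
gripper_width: 0.003
```

{"api": "carry_out", "payload": {
  "rows": [
    [[0, 0, 0.02, 0, 0, 0, 1], [0, 0, 0.05, 0, 0, 0, 1], [0, 0, 0.1, 0, 0, 0, 1], [0, 0, 0.15, 0, 0, 0, 1], [0, 0, 0.15, 0, 0, 0, 1], [-0.05, -0.15, 0.15, 0, 0, 0, 1], [-0.05, -0.15, 0.15, 0, 0, 0, 1], [-0.05, -0.15, 0.15, 0, 0, 0, 1], [-0.05, -0.15, 0.15, 0, 0, 0, 1], [-0.05, -0.15, 0.15, 0, 0, 0, 1]]
  ]
}}

```text
time_s: 8.1
ee_pos: [0.5454, -0.1486, 0.2278]
tool_rot: [-0.507, 0.493, -0.492, 0.508]
contact_force: [-0.5, 1.0, 0.2]
gripper_width: 0.01
```

```bash
python3 - <<'E'
from cell import env
import cv2,numpy as np,pickle
from h import *
d=pickle.load(open("d.pkl","rb"))
a=env.get_image("scene");b=env.get_image("top")
for n,p in(("scene",a),("top",b)):
    for q in("dome","remote","container","tray"):
        r=env.trace(p,q)
        if r: print(n,q,r[0]["p"],r[0]["pixel"],np.argwhere(d[n][q]).mean(0)[::-1].round(1),np.argwhere(r[0]["pixels"]).mean(0)[::-1].round(1))
o=[cv2.resize(a["color"][110:360,170:490,::-1],(768,600)),cv2.resize(b["color"][100:300,170:490,::-1],(800,500))]
cv2.imwrite("pics/s2.png",o[0]);cv2.imwrite("pics/t2.png",o[1])
s=env.state();print(s["ee_pos"],s["contact_force"],s["time_s"])
E
```

```text
scene dome 0.97 [381.9, 141.8] [382.9 142.3] [383.2 142.7]
scene remote 0.8 [236.2, 283.0] [237.4 280.6] [238.1 280.7]
scene container 0.2 [316.6, 209.4] [279.1 309.7] [311.  207.8]
scene tray 0.85 [401.7, 240.4] [404.1 239.5] [404.1 239.8]
top dome 0.65 [228.6, 205.6] [227.6 205.2] [227.5 204.8]
top container 0.82 [404.0, 169.2] [406.  171.4] [405.1 171.2]
top tray 0.82 [297.2, 144.2] [227.9 205.3] [298.2 143.1]
[ 0.54591618 -0.14729472  0.22916456] [ 0.55027033  0.55106086 -0.0383714 ] 8.6
```

View pics/t2.png

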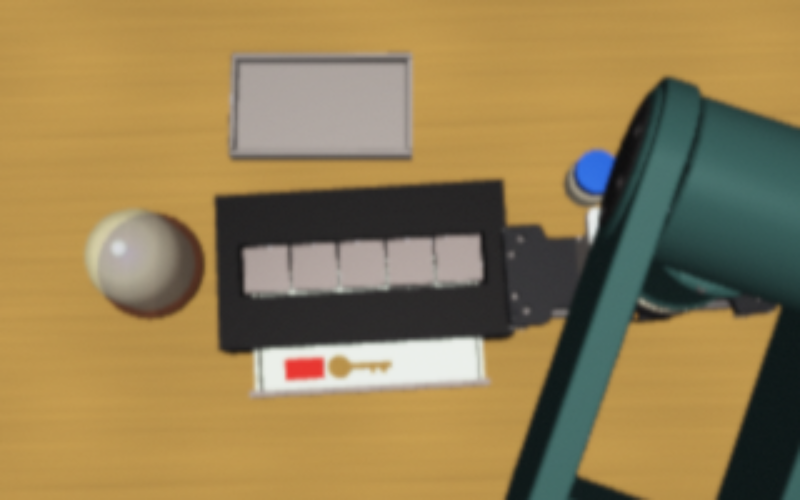

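View pics/s2.png

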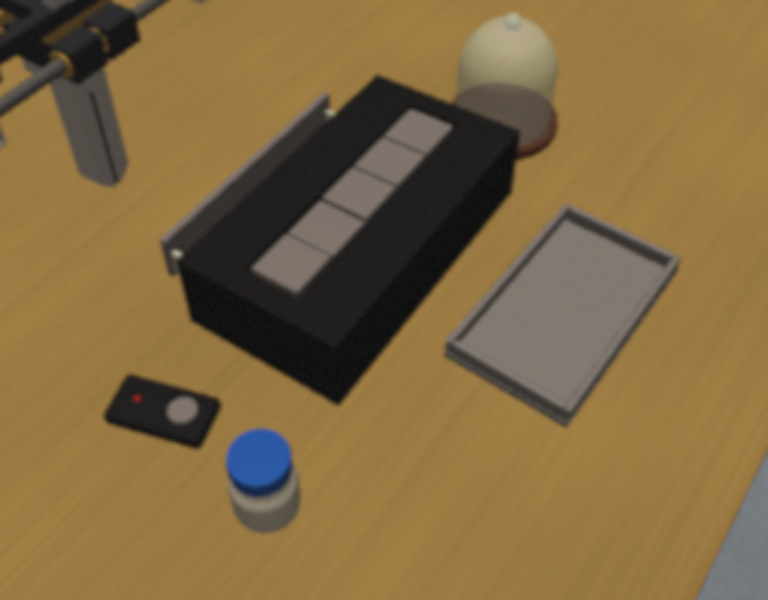

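The top view shows the drawer, with the key, standing fully open at (370,365) in the crop. All the bystanders are in place and the arm is clear.

```bash
python3 -c "
from cell import env
print(env.sign_off())"
```

```text
the job is handed in; nothing more can be done
None
```

The drawer with the garage key is standing open, and I handed the job in at about 8.6 s; the sign-off gives no verdict.

- **Finding the catch:** I located the box from the top view, and its outline overlaid on the top and scene images matched. I then felt the caps with shut fingers. The cap at y = -92 mm was rigid, holding at 19.5 N. The cap at y = -46 mm lay lower and gave.
- **Pressing it:** I pressed that cap in about 7.8 mm at roughly 5 N, held it there for 0.8 s, and lifted clear.
- **Last checks:** The drawer looks fully out in both views. The fingers are touching nothing, with the force reading near zero. The catch cap appears to have sprung back, but I judged that by eye only.
- **Bystanders:** The dome and remote moved no more than about 1 pixel in the views where they were found.
    - **Container:** The network confirmed it only in the top view; in the scene view it picked something else at low confidence (0.2), though the picture shows the container in place.
    - **Tray:** In the first top picture the network mistook the dome for the tray, so the tray was compared in the scene view only, where it had not moved.

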